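# Load a pylon tube into the drilling jig and hold the spring handle at the mark

## Task

Slide the black pylon tube along its channel in the blue drilling jig, under the grey bridge, until its end rests against the steel stop; keep it down in the channel. Then pull the orange spring-return handle out towards the robot until its red pointer stands at the middle of the green mark, so that the brass drill guide comes down over the tube, and finish while still holding it there: do not let go of it. Leave all the other things on the table where they are.

Things in the scene. Friction and masses are not known exactly. Their poses are not given: they have to be found in the camera images.
- jig: blue drilling jig, fixed to the table. Origin at table height under the channel's middle; y runs along the channel towards the stop; -x is the way the handle is pulled, roughly towards the robot. Base plate 15 mm thick, x -55 to 55, y -210 to 220 mm; 12 mm thick handle base at x -235 to -55, y 40 to 210 mm; grey spring housing 45 mm high at x -64 to -42, y 100 to 140 mm
- channel (a point): middle of the channel's floor, 15 mm above the table. The channel is open above, runs along jig y from -190 to +190 mm between two straight aluminium rails, 34 mm apart inside, each 8 mm wide, their tops 23 mm above the table
- bridge (a point): middle of the top of the grey bridge over the channel, at jig (0, 120, 104) mm. It spans jig y 100 to 140 mm; legs at x -42 to -32 and 32 to 42 mm; beam underside 90 mm above the table
- guide_tip (a point): centre of the lower end of the brass drill guide, 26 mm thick, 75 mm long, hanging through the bridge over the channel's centre line. 73 mm above the table with the handle home; sinks 0.4 mm per mm of pull. Never touches the tube
- stop (a point): centre of the near face of the steel stop (70 mm wide in jig x, top 55 mm above the table) at jig (0, 190, 30) mm: where the centre of the tube's leading end comes to rest
- tube: black round pylon tube with an aluminium band near each end, 30 mm diameter, 180 mm long, loose, 150 to 310 g. Origin on its axis, midway (30 mm above the table in the channel); y runs along the tube as the jig's y; it may roll a little. It starts in the channel before the bridge; home against the stop its origin is at jig y = 100 mm, its trailing 90 mm still before the bridge
- handle: steel carriage (40 x 40 mm, top 37 mm above the table) with an orange upright U-shaped pull handle. Origin at table height under the middle of its bar, axes as the jig's. At rest at jig (-120, 120, 0) mm; slides only along jig -x, at most 65 mm, and springs back when let go. Pull about 4 N at first, rising 0.15 N per mm: 8 to 12 N at the mark
- handle_grip (a point): middle of the orange bar's axis, 85 mm above the table. The bar is 16 mm thick, lies level along jig y, 60 mm clear between its uprights (12 mm thick, as high as the bar); nothing but the carriage, top at 37 mm, is beneath it
- pointer (a point): outer tip of the red pointer on the handle's carriage, 37 mm above the table; it moves with the handle. It is 55 mm in jig +y from the middle of the bar and at the same jig x
- mark: green mark, 10 mm (jig x) by 24 mm by 4 mm, fixed on the white scale beside the handle (jig y = 186 mm), its underside 28 mm above the table. Origin at the centre of its underside, axes as the jig's. The pointer stands at the mark when pointer and mark have the same jig x; the mark sits 30 to 50 mm of pull from the handle's rest place
- adapter: small round aluminium foot adapter, 48 mm wide, 32 mm high, standing between the robot and the channel; origin at the centre of its underside; to be left where it is
- clamp_ring: steel clamp ring, 46 mm outside, 22 mm high, lying between the robot and the channel; origin at the centre of its underside; to be left where it is
- wrench: open steel wrench lying on the right of the table; to be left where it is
- screwdriver: red-handled screwdriver lying on the left of the table; to be left where it is
- mug: white mug, 80 mm wide, 90 mm high, standing on the right of the jig; to be left where it is
- glue: blue bottle, 48 mm wide, 130 mm high, standing on the left of the jig; to be left where it is
- foot: flesh-coloured prosthetic foot, 200 mm long, about 110 mm high, on the left of the table; to be left where it is
There are look-alikes about, which are no part of the job. Several things have the shape of the tube; the one meant has the colours described above.

How it is judged:
On the way, in this order (a step that is already met when the one before it is completed fails the run):
1. the tube lies in its channel with its end against the stop, the handle still home (y of tube in the frame of jig between 0.096 and 0.104 m and x of tube in the frame of jig between -0.006 and 0.006 m and z of tube in the frame of jig below 0.034 m and angle between the y axis of tube and the y axis of jig, either way round below 0.06 rad and x of handle_grip in the frame of jig above -0.13 m), for 0.2 s.
2. the handle is held by the fingers with its pointer at the green mark (x of pointer in the frame of mark between -0.005 and 0.005 m and contact force between the fingers and handle above 3 N), for 0.5 s.
At the end, for the whole second after the job is handed in: The fingers hold the handle (contact over 3 N) at rest with the pointer within 5 mm of the green mark's middle along the pull, while the untouched tube lies in its channel within 4 mm of the stop (all of step 2 and y of tube in the frame of jig between 0.096 and 0.104 m and x of tube in the frame of jig between -0.006 and 0.006 m and z of tube in the frame of jig below 0.034 m and angle between the y axis of tube and the y axis of jig, either way round below 0.06 rad and linear speed of handle below 0.01 m/s and linear speed of tube below 0.02 m/s and contact force between the fingers and tube below 0.3 N); the arm keeps its last pose, push and grip.
It fails at once if the tube is lifted out of its channel (z of tube in the frame of jig above 0.042 m).
It fails at once if another thing on the table is moved by more than 25 mm (distance of any of adapter, clamp_ring, wrench, screwdriver, mug, glue, foot from where it was at the start of the episode above 0.025 m).
It also fails if it takes over 42 s, if anything falls off the work surface, if the arm or the gripper's body presses on something with over 40 N, if the wrist force passes 120 N, or if a joint passes its speed limit or range.

## Robot

A 6-joint arm with a two-finger parallel gripper is mounted at the origin on the work surface. World frame = base frame: x ahead of the robot, y to its left, z up, the work surface at z = 0. Lengths are in m, angles in rad, forces in N, time in s.
With the tool pointing down it reaches from about 0.275 to 0.975 m from the base axis. Payload 8.4 kg.
Tool frame: the origin (TCP) lies at the very end of the fingers, on their centre line; the grasp point (between the pads) lies 19 mm behind it; z points along the fingers, y is the line along which they close (so a half turn about z gives the same grasp; the last joint's range is limited). The gripper opens to 92 mm and grips with 3 to 60 N. Pads are 20 mm wide; open, the fingers measure 128 mm over their backs; the gripper's body (75 mm by 189 mm) begins 69 mm behind the grasp point.
Start: joints at [-1.221, 0.353, 1.633, -0, 1.155, -0.002], TCP at [0.215, -0.587, 0.215] pointing down, gripper open.
Joint ranges: [-2.63, 2.63], [-0.92, 2.1], [0.06, 2.66], [-1.3, 4.44], [0, 2.69], [-3.02, 3.02]. Speed limits (rad/s): [2.22, 2.22, 2.79, 3.14, 3.14, 3.14].

## Interface

Orientations are given as a unit quaternion [w, x, y, z].
In Python, from station import bot gives the robot as it stands.
- The arm moves only by the shell command python3 -m pendant 'ROWS' [FORCE]. ROWS is JSON, a list that holds one entry, the list of rows, each a list of 5 numbers: the opening, from -1 (shut) to 1 (fully open), then the shift along the tool's x, y, z scaled (see below), then the turn about the tool's z scaled (see below). In form: [[[fingers, tx, ty, tz, spin], ...]]. A call has 1 to 12 rows; each row is the pose to reach, as a shift and turn from the pose commanded when the call began, along the tool's axes at that moment; what a row does not reach only later rows make up. The controller multiplies each number of a shift by 100 cm and each number of a turn by 90 degrees. A row lasts 1/12 s, in which the tool goes at most 41.7 mm and 7.16 degrees, less where a joint would pass 70% of its speed; a pose out of reach is approached as far as the arm can. A call with a number of a shift or a turn outside -1 to 1 is refused whole. A call with a gripper value outside its range is refused whole. The fingers move at their own pace and stop on an object; FORCE is the grip in N (left out, the last holds). Time passes only in rows, so rows that repeat a pose let the fingers close. It gives the time, the measured TCP pose, the force, the opening and the grip force at its end, in the units of the state.
- bot.observe(): the state, without advancing time (a new reading comes with each control period).
- bot.get_image(name): name is "scene" or "side" or "wrist"; returns a dict with "image" (384x512x3 uint8, blue, green, red), "fx", "fy", "cx", "cy" (pixels), "R" (3x3) and "t" (3): a world point X has camera coordinates R X + t. Camera axes: x right, y down, z forward; pixel columns grow to the right and rows downward; lengths in m; the calibration is good to about 2 mm. A picture is of the moment at which its call begins. There is no depth.
- bot.finish_job(): hands the job in; it is judged then, once.
The state is a dict: "clock": time; "q": joint angles; "dq": joint speeds; "tau": joint torques, N m; "eef_pos": TCP position; "tool_rot": TCP orientation; "wrist_force": force on the tool from outside, world axes, zero at the start; "ft_torque": the same for the moment, N m; "grip_width": finger opening in m; "gripper_force": force on a finger pad.
Only numpy, scipy, OpenCV 4.12 (cv2) and the standard library are available. Lean on these libraries where they do the work, as an engineer would, in place of code of your own. Each camera call takes 0.05 s, during which the arm holds its last target. There are 200 camera calls.

## Working session

There is one attempt and no reset: what is moved stays moved. The work goes in short steps, Python scripts to look and compute and a shell command to move; the robot and the scene stay as the last step left them, time stands still between calls to the robot, and variables do not carry over. Pictures are saved under pics/ and viewed, at most 10 in all, crops included, and the job is handed in when it is done.

```bash
mkdir -p pics
python3 - <<'E'
from station import bot
import cv2,json,numpy as np
for n in("scene","side"):
    d=bot.get_image(n); cv2.imwrite(f"pics/{n}0.png",d["image"])
    np.savez(f"{n}0.npz",**d)
    print(n,d["fx"],d["cx"],d["cy"],np.round(d["R"],3).tolist(),np.round(d["t"],3))
o=bot.observe();print(o["clock"],o["eef_pos"],o["tool_rot"],o["grip_width"])
E
```

```text
scene 370.49400674692566 255.5442662363461 194.59128239261906 [[-0.726, 0.688, 0.007], [0.579, 0.617, -0.534], [-0.371, -0.383, -0.846]] [ 0.362 -0.224  1.288]
side 387.89419750722976 255.54264299654398 190.89277651531776 [[-0.693, -0.721, -0.008], [-0.366, 0.361, -0.858], [0.621, -0.591, -0.514]] [0.335 0.272 0.769]
0.1 [ 0.2152284  -0.5863163   0.21396344] [-5.89875506e-04  9.84566268e-01  1.75011156e-01 -1.09176434e-04] 0.09227221943092194
```

View pics/scene0.png

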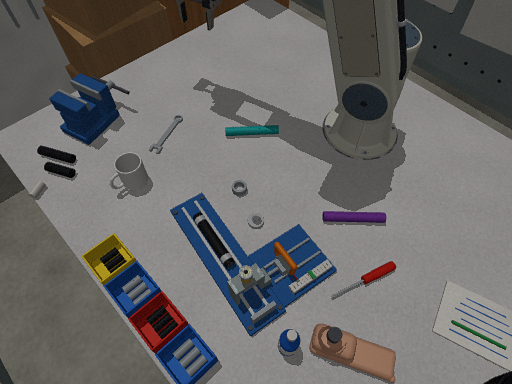

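View pics/side0.png

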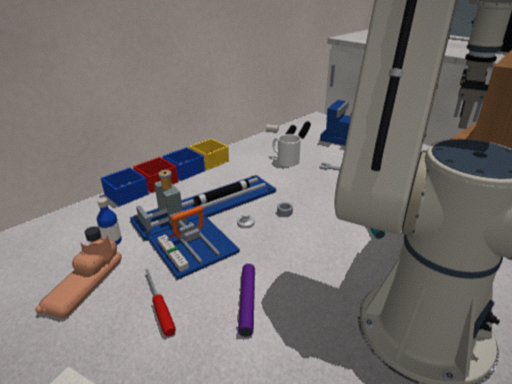

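Scene view: the black tube with bands lies in the jig's channel at about (212,240). Side view: same tube at (222,192). Look-alikes in the scene view: purple (354,217), teal (252,131), black rods (57,155) and (60,170), and rods in the bins. I choose the one in the channel and check it in a close crop.

Run:
```python
import cv2
a=cv2.imread("pics/scene0.png")[185:335,160:345]; b=cv2.imread("pics/side0.png")[160:280,120:285]
cv2.imwrite("pics/ca.png",cv2.resize(a,None,fx=4,fy=4,interpolation=cv2.INTER_CUBIC))
cv2.imwrite("pics/cb.png",cv2.resize(b,None,fx=4.8,fy=4.8,interpolation=cv2.INTER_CUBIC))
```

```text
(no output)
```

View pics/ca.png

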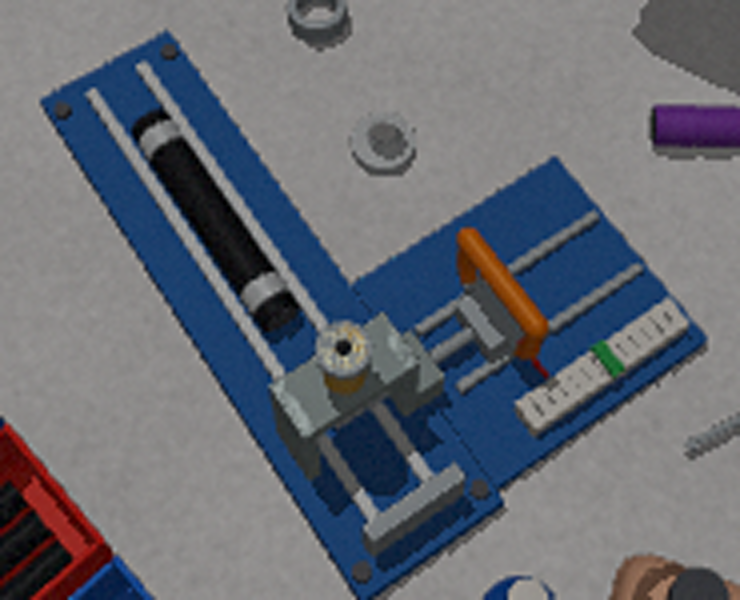

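View pics/cb.png

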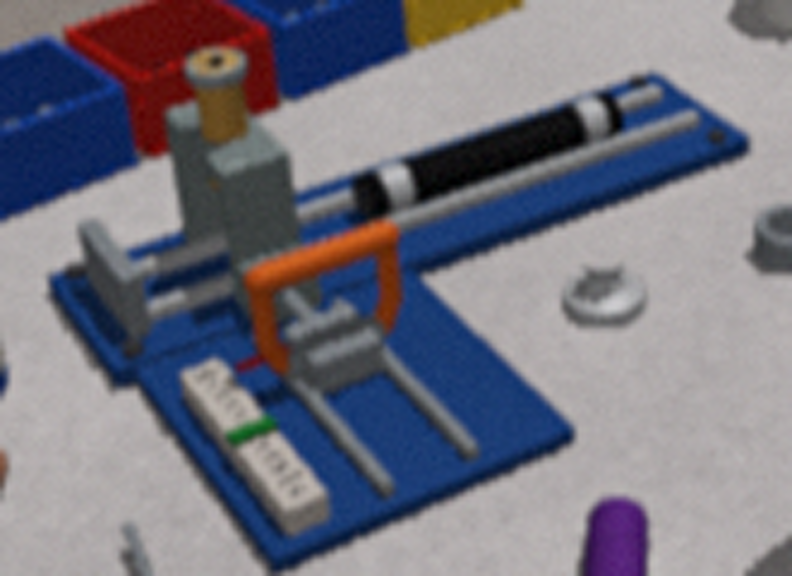

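Crop shows black tube with two aluminium bands at both ends in the channel: the right one. Bands are at crop (160,135) and (265,297); the handle bar's middle is at (505,282), the green mark at (609,359).

```bash
cat > h.py <<'E'
import numpy as np
from scipy.optimize import least_squares
C={n:dict(np.load(f"{n}0.npz")) for n in("scene","side")}
def px(n,u):
    u=np.array(u,float)
    return np.array([160,185])+(u+.5)/4-.5 if n=="scene" else np.array([120,160])+(u+.5)/4.8-.5
def proj(d,X):
    c=np.asarray(X)@d["R"].T+d["t"]; return np.stack([d["fx"]*c[...,0]/c[...,2]+d["cx"],d["fy"]*c[...,1]/c[...,2]+d["cy"]],-1)
def tri(obs,x0=(.55,0,.05)):
    r=least_squares(lambda X:np.concatenate([proj(d,X)-p for d,p in obs]),x0); return r.x,np.abs(r.fun).max()
E
python3 - <<'E'
from h import *
S={"scene":[(-55,-210,15,168,32),(55,-210,15,42,102),(-55,220,15,503,497),(-235,40,12,556,157),(-235,210,12,706,338),(-35,190,55,460,467),(35,190,55,365,520),(-21,-190,23,143,66),(21,-190,23,93,93)],
"side":[(-55,-210,15,747,138),(55,-210,15,655,74),(55,220,15,52,280),(-55,220,15,122,374),(-235,40,12,572,433),(-235,210,12,278,558)]}
def W(p,P):
    c,s=np.cos(p[2]),np.sin(p[2]); P=np.array(P)/1000
    return np.stack([p[0]+c*P[:,0]-s*P[:,1],p[1]+s*P[:,0]+c*P[:,1],P[:,2]+p[3]],-1)
f=lambda p:np.concatenate([(proj(C[n],W(p,[r[:3] for r in S[n]]))-px(n,[r[3:] for r in S[n]])).ravel() for n in S])
r=min((least_squares(f,[.6,0,a,0],loss="soft_l1") for a in np.arange(-3,3,.7)),key=lambda r:r.cost)
p=r.x;print("jig",p,"yaw deg",np.degrees(p[2]));print(np.round(f(p).reshape(-1,2),1).tolist())
np.save("jig.npy",p)
c,s=np.cos(p[2]),np.sin(p[2])
for k,a,b in[("bar",(505,282),(325,255)),("bar-",(467,237),(393,236)),("bar+",(540,324),(257,278)),("mark",(609,359),(252,430)),("band-",(160,135),(597,117)),("band+",(265,297),(398,183)),("end+",(284,310),(366,195)),
 ("ring",(318,15),(785,235)),("adap",(384,138),(604,293))]:
    X,e=tri([(C["scene"],px("scene",a)),(C["side"],px("side",b))]);d=X-[p[0],p[1],p[3]]
    print(k,np.round(X,4),"jig",np.round([c*d[0]+s*d[1],-s*d[0]+c*d[1],d[2]],4),round(e,2))
E
```

```text
jig [ 0.65315452  0.0301501  -0.15870567 -0.00243025] yaw deg -9.093164823938578
[[0.1, -0.4], [-0.7, -0.4], [0.9, 1.0], [-0.2, -0.5], [0.8, 0.2], [-0.9, -1.4], [-0.6, 1.6], [-0.5, -0.3], [-0.5, -0.2], [0.9, 0.4], [-0.0, 0.0], [-0.9, 0.1], [-1.0, 0.4], [1.4, -0.4], [-0.1, 1.4]]
bar [0.5535 0.1687 0.0879] jig [-0.1203  0.1211  0.0904] 0.33
bar- [0.5477 0.1293 0.0843] jig [-0.1198  0.0812  0.0867] 0.24
bar+ [0.5589 0.2052 0.0894] jig [-0.1207  0.1579  0.0918] 0.22
mark [0.5228 0.2407 0.0316] jig [-0.162   0.1873  0.034 ] 0.0
band- [ 0.6322 -0.0927  0.0325] jig [-0.0013 -0.1246  0.0349] 0.28
band+ [0.658  0.0501 0.0321] jig [0.0016 0.0205 0.0346] 0.95
end+ [0.6569 0.0704 0.0355] jig [-0.0027  0.0403  0.0379] 0.22
ring [ 0.4733 -0.1004  0.0135] jig [-0.157  -0.1573  0.0159] 0.04
adap [0.5094 0.0123 0.0096] jig [-0.1391 -0.0404  0.0121] 0.43
```

```bash
cat > go.py <<'E'
import sys,numpy as np
from scipy.spatial.transform import Rotation as Ro
from station import bot
p=np.load("jig.npy");c,s=np.cos(p[2]),np.sin(p[2])
o=bot.observe();w,x,y,z=o["tool_rot"];R=Ro.from_quat([x,y,z,w]).as_matrix();e=np.array(o["eef_pos"])
d=e-[p[0],p[1],0]
print("t",round(o["clock"],2),"jig",np.round([c*d[0]+s*d[1],-s*d[0]+c*d[1],d[2]],4),"F",np.round(o["wrist_force"],1),"w",round(o["grip_width"],4),"gf",np.round(o["gripper_force"],1))
yaw=np.degrees(np.arctan2(R[1,0],R[0,0]));print("spin",round(-((np.degrees(p[2])+90-yaw+180)%360-180)/90,4))
for a in sys.argv[1:]:
    J=np.array(eval(a))/1000;W=np.array([p[0]+c*J[0]-s*J[1],p[1]+s*J[0]+c*J[1],J[2]]);print(a,"shift",np.round(R.T@(W-e),4))
E
python3 go.py 0,-170,150 0,-170,215
```

```text
t 0.1 jig [-0.335  -0.6779  0.214 ] F [ 0.7 -0.7  0.2] w 0.0923 gf 0.0
spin -0.675
0,-170,150 shift [ 0.5405 -0.2794  0.0643]
0,-170,215 shift [ 0.5405 -0.2795 -0.0007]
```

```bash
python3 -m pendant '[[[-1,0.54,-0.28,0,-0.675],[-1,0.54,-0.28,0,-0.675],[-1,0.54,-0.28,0,-0.675],[-1,0.54,-0.28,0,-0.675],[-1,0.54,-0.28,0,-0.675],[-1,0.54,-0.28,0,-0.675],[-1,0.54,-0.28,0,-0.675],[-1,0.54,-0.28,0,-0.675],[-1,0.54,-0.28,0,-0.675],[-1,0.54,-0.28,0,-0.675],[-1,0.54,-0.28,0,-0.675],[-1,0.54,-0.28,0,-0.675]]]' 10; python3 go.py 0,-170,100
```

```text
clock: 1.1
eef_pos: [0.5536, -0.2158, 0.2144]
tool_rot: [-0.0, 0.761, 0.649, -0.0]
wrist_force: [0.3, -0.2, -0.8]
grip_width: 0.0137
gripper_force: 0.0
t 1.1 jig [-0.0594 -0.2586  0.2144] F [ 0.3 -0.2 -0.8] w 0.0137 gf 0.0
spin 0.0001
0,-170,100 shift [0.0886 0.0594 0.1144]
```

```bash
python3 -m pendant '[[[-1,0.088,0.06,0.05,0],[-1,0.088,0.06,0.05,0],[-1,0.088,0.06,0.05,0],[-1,0.088,0.06,0.114,0],[-1,0.088,0.06,0.114,0],[-1,0.088,0.06,0.114,0],[-1,0.088,0.06,0.114,0],[-1,0.088,0.06,0.114,0]]]' ; python3 go.py 0,-170,27
python3 - <<'E'
from station import bot
import cv2,numpy as np
d=bot.get_image("wrist"); cv2.imwrite("pics/w1.png",d["image"]); np.savez("wrist1.npz",**d)
E
```

```text
clock: 1.77
eef_pos: [0.6266, -0.1408, 0.102]
tool_rot: [0.001, 0.761, 0.649, 0.0]
wrist_force: [0.7, -0.1, 0.6]
grip_width: 0.0008
gripper_force: 0.0
t 1.77 jig [ 0.0008 -0.173   0.102 ] F [ 0.7 -0.1  0.6] w 0.0008 gf 0.0
spin -0.0003
0,-170,27 shift [ 0.003  -0.0009  0.075 ]
```

View pics/w1.png

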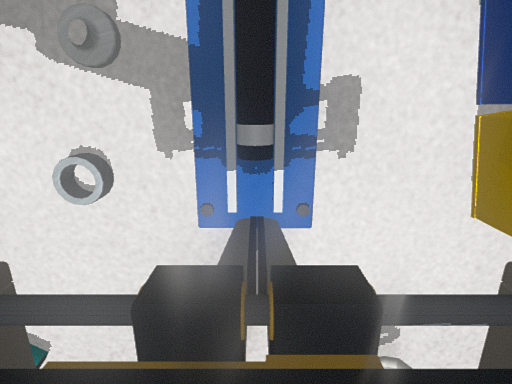

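The fingers are centred over the channel. The tube's trailing end is at about (255,160) and the rail ends at row 212, so the end sits at jig y of about -145 mm, which leaves room to go down.

```bash
python3 -m pendant '[[[-1,0,0,0.04,0],[-1,0,0,0.074,0],[-1,0,0,0.074,0],[-1,0,0,0.074,0],[-1,0,0,0.074,0]]]' && python3 -m pendant '[[[-1,0.015,0,0,0],[-1,0.03,0,0,0],[-1,0.045,0,0,0],[-1,0.06,0,0,0],[-1,0.075,0,0,0],[-1,0.09,0,0,0],[-1,0.105,0,0,0],[-1,0.12,0,0,0],[-1,0.13,0,0,0],[-1,0.135,0,0,0],[-1,0.14,0,0,0],[-1,0.14,0,0,0]]]'; python3 go.py 0,0,27
```

```text
clock: 2.23
eef_pos: [0.6274, -0.1409, 0.0291]
tool_rot: [0.001, 0.761, 0.649, 0.001]
wrist_force: [0.8, -0.8, 0.3]
grip_width: 0.0004
gripper_force: 0.0
clock: 3.23
eef_pos: [0.648, -0.0011, 0.0264]
tool_rot: [-0.0, 0.761, 0.649, 0.0]
wrist_force: [-0.1, -0.2, -0.1]
grip_width: 0.0011
gripper_force: 0.0
t 3.23 jig [-0.0001 -0.0317  0.0264] F [-0.1 -0.2 -0.1] w 0.0011 gf 0.0
spin 0.0002
0,0,27 shift [ 0.0317  0.0002 -0.0006]
```

```bash
python3 -m pendant '[[[-1,0.01,0,0,0],[-1,0.017,0,0,0],[-1,0.023,0,0,0],[-1,0.026,0,0,0],[-1,0.028,0,0,0],[-1,0.028,0,0,0],[-1,0.028,0,0,0]]]'; python3 -m pendant '[[[-1,0.001,0,0,0],[-1,0.002,0,0,0],[-1,0.003,0,0,0],[-1,0.003,0,0,0],[-1,0.003,0,0,0]]]'; python3 go.py
python3 - <<'E'
from station import bot
import cv2,numpy as np
o=[]
for n in("scene","side"):
    d=bot.get_image(n); a=d["image"]; a=a[185:335,160:345] if n=="scene" else a[160:280,120:285]
    o.append(cv2.resize(a,(400,324),interpolation=cv2.INTER_CUBIC))
cv2.imwrite("pics/push.png",np.hstack(o))
E
```

```text
clock: 3.82
eef_pos: [0.6525, 0.0257, 0.0266]
tool_rot: [-0.0, 0.761, 0.649, 0.0]
wrist_force: [-0.3, 0.1, 0.9]
grip_width: 0.0004
gripper_force: 0.0
clock: 4.23
eef_pos: [0.653, 0.0284, 0.0267]
tool_rot: [0.0, 0.761, 0.649, 0.0]
wrist_force: [0.7, -1.0, 0.9]
grip_width: 0.0003
gripper_force: 0.8
t 4.23 jig [ 0.0001 -0.0017  0.0267] F [ 0.7 -1.   0.9] w 0.0003 gf 0.8
spin -0.0
```

View pics/push.png

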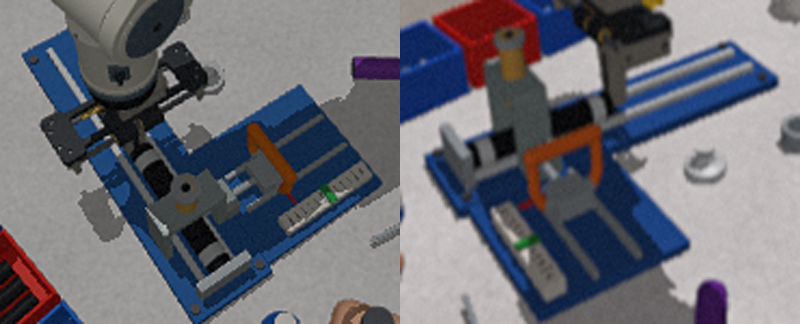

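The tube is under the bridge and almost at the stop (left half, around (222,268)). The force is still about 1 N, so I continue in small steps until contact.

```bash
python3 -m pendant '[[[-1,0.0015,0,0,0],[-1,0.003,0,0,0],[-1,0.003,0,0,0],[-1,0.003,0,0,0]]]'|grep -E "eef|wrist"; python3 -m pendant '[[[-1,0.0015,0,0,0],[-1,0.003,0,0,0],[-1,0.003,0,0,0],[-1,0.003,0,0,0]]]'|grep -E "eef|wrist";  python3 go.py
```

```text
eef_pos: [0.6532, 0.0302, 0.0267]
wrist_force: [-1.3, -9.3, 2.0]
eef_pos: [0.6533, 0.0305, 0.0267]
wrist_force: [-2.5, -22.7, 4.1]
t 5.0 jig [0.     0.0003 0.0267] F [ -2.5 -22.7   4.1] w 0.0004 gf 11.1
spin 0.0009
```

The 23 N contact at exactly the predicted place means the tube is home. Next I back off and rise to above the handle.

```bash
python3 -m pendant '[[[-1,-0.01,0,0,0],[-1,-0.03,0,0,0],[-1,-0.03,0,0,0],[-1,-0.03,0,-0.04,0],[-1,-0.03,0,-0.08,0],[-1,-0.03,0,-0.12,0],[-0.3,-0.03,0,-0.15,0],[-0.1,-0.03,0,-0.15,0],[-0.1,-0.03,0,-0.15,0]]]'|grep -E "eef|wrist";  python3 go.py -120,120,180
```

```text
eef_pos: [0.6505, 0.0056, 0.1789]
wrist_force: [0.2, -1.0, -1.6]
t 5.75 jig [ 0.0013 -0.0246  0.1789] F [ 0.2 -1.  -1.6] w 0.0187 gf 0.0
spin 0.0
-120,120,180 shift [ 0.1446 -0.1213 -0.0015]
```

```bash
python3 -m pendant '[[[0.2,0.145,-0.121,0,0],[0.2,0.145,-0.121,0,0],[0.2,0.145,-0.121,0,0],[0.2,0.145,-0.121,0,0],[0.2,0.145,-0.121,0,0],[0.2,0.145,-0.121,0,0],[0.2,0.145,-0.121,0,0],[0.2,0.145,-0.121,0,0]]]'|grep -E "eef|wrist";  python3 go.py -120,120,66
python3 - <<'E'
from station import bot
import cv2,numpy as np
d=bot.get_image("wrist"); np.savez("wrist2.npz",**d)
s=bot.get_image("scene")["image"][185:335,160:345]
cv2.imwrite("pics/w2.png",np.hstack([cv2.resize(d["image"],(440,330)),cv2.resize(s,(360,330),interpolation=cv2.INTER_CUBIC)]))
E
```

```text
eef_pos: [0.5524, 0.1668, 0.1756]
wrist_force: [-0.0, 0.4, -0.6]
t 6.42 jig [-0.1211  0.119   0.1756] F [-0.   0.4 -0.6] w 0.0551 gf 0.0
spin 0.0003
-120,120,66 shift [0.0011 0.0012 0.1096]
```

View pics/w2.png

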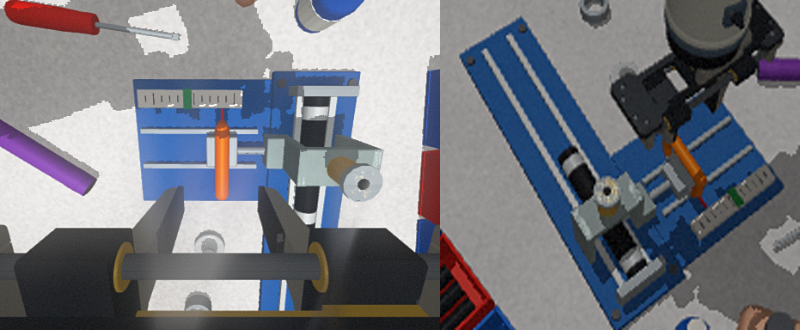

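The tube rests at the stop, and the bar (wrist half, column 222) lies midway between the open fingers. Descend and grip; at the same time I measure the mark and pointer by colour in this wrist picture.

```bash
cat > mk.py <<'E'
import cv2,numpy as np,sys
def run(d):
    p=np.load("jig.npy");c,s=np.cos(p[2]),np.sin(p[2]);b=cv2.cvtColor(d["image"],cv2.COLOR_BGR2HSV)
    for k,lo,hi,z in(("mark",(45,90,40),(80,255,255),.032),("ptr",(0,150,60),(4,255,255),.037),("ptr2",(172,120,40),(180,255,255),.037),("bar",(7,150,60),(18,255,255),.093)):
        m=cv2.inRange(b,lo,hi);n,l,st,ce=cv2.connectedComponentsWithStats(m)
        for i in sorted(range(1,n),key=lambda i:-st[i,4])[:3]:
            if st[i,4]<8: continue
            u=ce[i];r=d["R"].T@np.array([(u[0]-d["cx"])/d["fx"],(u[1]-d["cy"])/d["fy"],1]);o=-d["R"].T@d["t"]
            X=o+r*(z-o[2])/r[2]-[p[0],p[1],0];print(k,st[i,4],np.round(u),"jig",np.round([c*X[0]+s*X[1],-s*X[0]+c*X[1]],4))
if __name__=="__main__": run(dict(np.load(sys.argv[1])))
E
python3 mk.py wrist2.npz
python3 -m pendant '[[[0.2,0.001,0.001,0.04,0],[0.2,0.001,0.001,0.07,0],[0.2,0.001,0.001,0.09,0],[0.2,0.001,0.001,0.105,0],[0.2,0.001,0.001,0.109,0],[0.2,0.001,0.001,0.109,0],[0.2,0.001,0.001,0.109,0]]]'|grep -E "eef|wrist";  python3 go.py -120,120,66
```

```text
mark 201 [218. 115.] jig [-0.1615  0.1856]
ptr 2502 [59. 20.] jig [-0.3093  0.2741]
ptr 1171 [502. 222.] jig [0.1619 0.067 ]
ptr2 36 [258. 133.] jig [-0.1188  0.1678]
ptr2 19 [507. 179.] jig [0.1562 0.1179]
ptr2 18 [500. 179.] jig [0.1482 0.1178]
bar 1240 [258. 185.] jig [-0.119   0.1257]
eef_pos: [0.5544, 0.1675, 0.068]
wrist_force: [0.2, 0.2, -0.3]
t 7.1 jig [-0.1192  0.12    0.068 ] F [ 0.2  0.2 -0.3] w 0.0552 gf 0.0
spin -0.0006
-120,120,66 shift [ 0.     -0.0008  0.002 ]
```

```bash
python3 -m pendant '[[[-1,0,0,0.002,0],[-1,0,0,0.002,0],[-1,0,0,0.002,0],[-1,0,0,0.002,0],[-1,0,0,0.002,0],[-1,0,0,0.002,0],[-1,0,0,0.002,0],[-1,0,0,0.002,0]]]' 30|grep -E "wrist|grip";  python3 go.py && python3 -m pendant '[[[-1,0,-0.004,0,0],[-1,0,-0.009,0,0],[-1,0,-0.014,0,0],[-1,0,-0.019,0,0],[-1,0,-0.024,0,0],[-1,0,-0.029,0,0],[-1,0,-0.034,0,0],[-1,0,-0.038,0,0],[-1,0,-0.041,0,0],[-1,0,-0.042,0,0],[-1,0,-0.042,0,0],[-1,0,-0.042,0,0]]]' |grep -E "wrist|grip";  python3 go.py
python3 - <<'E'
from station import bot
import cv2,numpy as np
from mk import run
o=[]
for n in("wrist","scene","side"):
    d=bot.get_image(n); print(n); run(d); np.savez(n+"3.npz",**d); a=d["image"]
    if n=="wrist": o.append(cv2.resize(a,(400,300)))
    else:
        a=a[240:310,230:350] if n=="scene" else a[170:280,120:285]
        o.append(cv2.resize(a,(400,300),interpolation=cv2.INTER_CUBIC))
cv2.imwrite("pics/end.png",np.vstack([np.hstack(o[:2]),np.hstack([o[2],cv2.resize(np.load("scene3.npz")["image"][185:335,160:345],(400,300))])]))
E
```

```text
wrist_force: [-0.5, -0.1, 3.6]
grip_width: 0.0148
gripper_force: 30.0
t 7.77 jig [-0.1199  0.1205  0.0658] F [-0.5 -0.1  3.6] w 0.0148 gf 30.0
spin 0.0
wrist_force: [8.9, -3.9, -4.4]
grip_width: 0.0147
gripper_force: 30.0
t 8.77 jig [-0.16    0.1207  0.0659] F [ 8.9 -3.9 -4.4] w 0.0147 gf 30.0
spin 0.0003
wrist
mark 490 [252. 122.] jig [-0.1616  0.1863]
ptr 290 [71.  3.] jig [-0.2712  0.2572]
ptr 17 [30.  0.] jig [-0.2962  0.2584]
ptr 15 [257. 150.] jig [-0.1587  0.1679]
ptr2 36 [256. 150.] jig [-0.1593  0.1674]
bar 3320 [257. 230.] jig [-0.1589  0.1327]
scene
mark 161 [479. 335.] jig [-0.4003  0.533 ]
mark 32 [312. 274.] jig [-0.1616  0.1864]
ptr 1327 [157. 322.] jig [0.229  0.0693]
ptr 289 [378. 272.] jig [-0.3087  0.282 ]
bar 1084 [188.  13.] jig [-0.4204 -0.9329]
bar 103 [304. 257.] jig [-0.1522  0.1538]
bar 72 [235.   2.] jig [-0.6196 -0.8931]
side
mark 29 [173. 249.] jig [-0.1632  0.1866]
ptr 515 [152. 170.] jig [0.2428 0.0751]
ptr 435 [163. 316.] jig [-0.3456  0.2877]
ptr2 13 [165. 168.] jig [0.2341 0.0323]
ptr2 12 [167. 161.] jig [0.2761 0.0073]
ptr2 11 [178. 244.] jig [-0.1577  0.1692]
bar 147 [184. 230.] jig [-0.1865  0.1611]
bar 86 [207. 223.] jig [-0.1928  0.1038]
bar 18 [166. 187.] jig [0.0215 0.1152]
```

View pics/end.png

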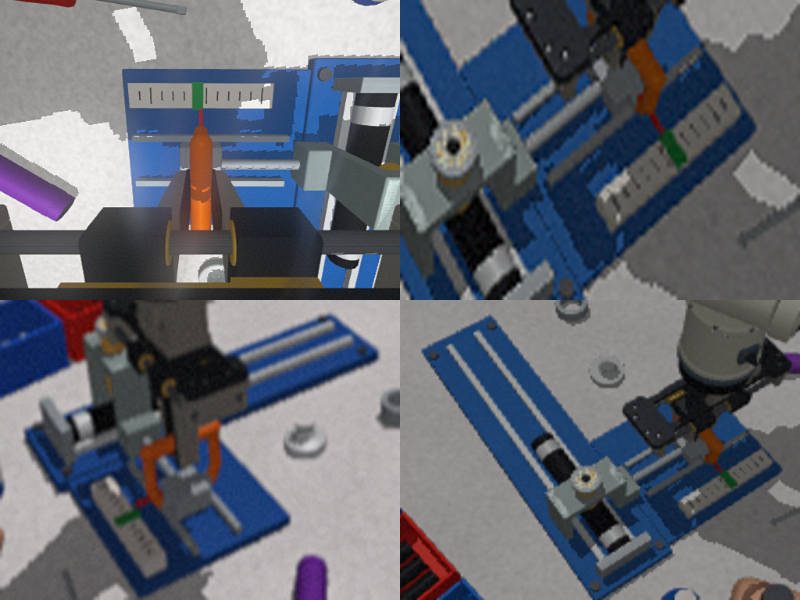

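The pointer stands about 2.4 mm short of the mark (wrist picture, columns 256 and 252). The tube lies against the stop. I pull the remainder.

```bash
python3 -m pendant '[[[-1,0,-0.0015,0,0],[-1,0,-0.0025,0,0],[-1,0,-0.0025,0,0],[-1,0,-0.0025,0,0],[-1,0,-0.0025,0,0],[-1,0,-0.0025,0,0],[-1,0,-0.0025,0,0],[-1,0,-0.0025,0,0],[-1,0,-0.0025,0,0],[-1,0,-0.0025,0,0]]]' |grep -E "wrist|grip";  python3 go.py
python3 - <<'E'
from station import bot
import numpy as np,cv2
from mk import run
d=bot.get_image("wrist");run(d)
p=np.load("jig.npy");c,s=np.cos(p[2]),np.sin(p[2])
# gap between the tube's leading band and the stop, seen in the scene picture
d=bot.get_image("scene")
from h import proj
for y in(10,100,190):
    W=[p[0]-s*y/1000,p[1]+c*y/1000,.045];print(y,np.round(proj(d,np.array(W)),1))
cv2.imwrite("pics/tube.png",cv2.resize(d["image"][220:330,190:300],(600,600),interpolation=cv2.INTER_CUBIC))
E
```

```text
wrist_force: [8.9, -3.3, -6.4]
grip_width: 0.0152
gripper_force: 30.0
t 9.75 jig [-0.1623  0.1207  0.0659] F [ 8.9 -3.3 -6.4] w 0.0152 gf 30.0
spin 0.0003
mark 467 [256. 122.] jig [-0.1615  0.1863]
ptr 310 [72.  3.] jig [-0.273   0.2573]
ptr 37 [257. 150.] jig [-0.161   0.1676]
ptr2 43 [256. 149.] jig [-0.1614  0.1682]
bar 3294 [257. 230.] jig [-0.1612  0.1327]
10 [223.6 252.7]
100 [242.1 279.6]
190 [262.1 308.8]
```

View pics/tube.png

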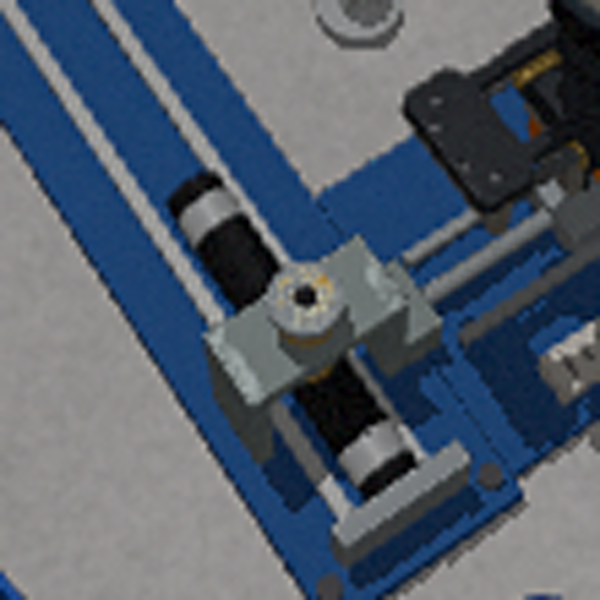

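The tube's trailing end shows at about (188,182), where (183,178) was predicted, so it is at the stop. Pointer and mark agree within 0.5 mm.

```bash
python3 -c "
from station import bot
print(bot.finish_job())"
```

```text
the job is handed in; nothing more can be done
None
```

The job is handed in: the tube lies in its channel against the stop, and the gripper is holding the handle with the pointer measured within 0.5 mm of the green mark's middle; the judge returned no verdict.

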